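# Hold the spring clip open around the tall card

## Task

Squeeze the handles of the spring clip parked on the metal rail and lift it off, then bring it over the taller of the two white cards and lower it so that a good centimetre of the card's top edge, near the middle, stands between the wide-open jaws, one jaw on each side and neither touching the card. Finish like that, still squeezing the clip and holding it gaping and still (do not let go: a colleague will then slip a leaflet in). Do not push the card stands or the things standing round them.

Things in the scene. Friction and masses are not known exactly. Their poses are not given: they have to be found in the camera images.
- clip: grey plastic spring clip, 26 mm wide, 87 mm tall, 60 g, parked upright on the rail, jaws down, two handles up. Origin on the hinge pin (6 mm radius coil), y along the pin, z up, x across (squeezing direction). Jaws reach 42 mm below the pin, handles 45 mm above. The frame is that of the -x half: symmetric while parked, it leans by half the joint value when squeezed
- handle_a (a point): middle of the outer face of the -x half's flat handle, 23 mm above the pin as parked. Parked, the handles splay outward, 45 mm over their outer faces at the top; fully squeezed they are upright, parallel and 24 mm over their outer faces
- handle_b (a point): the same on the +x half
- clip_jaw (a joint): angle between the clip's halves, rad: 0 as parked (jaws 4 mm apart, on the rail's plate), -0.1 fully closed, 0.5 fully squeezed against its stop (jaw tips 24 mm apart). A spring closes it: squeezing at mid handle takes about 4 N to begin and 11 N to hold fully open
- tip_a (a point): middle of the lower inner edge of the jaw on the clip's -x side
- tip_b (a point): middle of the lower inner edge of the jaw on the clip's +x side
- rail: fixed metal parking rail: base 70 x 150 x 12 mm with an upright plate 4 mm thick, 140 mm long (along y), top edge 60 mm above the deck. Origin at the centre of its underside, x across the plate, z up. Parked, the clip grips the plate's top 15 mm, its pin 87 mm above the deck, anywhere up to 40 mm from the rail's middle
- tall_card: the taller white card, 100 mm wide (along y), 4 mm thick (along x), its top edge 100 mm above the deck, in a loose wooden foot 70 x 110 x 18 mm, 0.5 kg in all. Origin at the centre of the foot's underside, z up
- low_card: the same stand with a low card, top edge 60 mm above the deck; to be left alone. Origin at the centre of the foot's underside
- caciotta: loose small round pale cheese, 101 x 97 x 46 mm, origin under its middle; bystander
- butter: loose small yellow block of butter, 45 x 63 x 22 mm, origin under its middle; bystander
- tag: loose small price tag on a black foot, 22 x 58 x 46 mm, origin under its middle; bystander

How it is judged:
By the outcome, as a careful person would: the job done as asked, in the order asked, and still so for the second after the job is handed in, while the arm keeps its last pose, push and grip.
It also fails if it takes over 32 s, if anything falls off the work surface, if the arm or the gripper's body presses on something with over 40 N, if the wrist force passes 120 N, or if a joint passes its speed limit or range.

## Robot

A 6-joint arm with a two-finger parallel gripper is mounted at the origin on a cart in front of the work surface, level with it; the furniture and walls round the work are solid. World frame = base frame: x ahead of the robot, y to its left, z up, the work surface at z = 0. Lengths are in m, angles in degrees, forces in N, time in s.
With the tool pointing down it reaches from about 0.375 to 0.9 m from the base axis. Payload 3.1 kg.
Tool frame: the origin (TCP) lies on the centre line of the jaws, within the pads' length; the fingertips stand 25 mm ahead of it and the grasp point (between the pads) lies 6 mm ahead of it; y points along the fingers, x is the direction in which the jaws open and shut, and the axes are right-handed (so a half turn about y gives the same grasp; the last joint's range is limited). The gripper opens to 87 mm and grips with 3 to 60 N. Pads are 19 mm wide; open, the fingers measure 117 mm over their backs; the gripper's body (75 mm by 190 mm) begins 51 mm behind the grasp point.
Start: joints at [58.184, 30.224, 82.088, -0, 67.689, -10.227], TCP at [0.23, 0.581, 0.248] pointing down, gripper open.
Joint ranges: [-176.69, 176.69], [-43.24, 126.21], [12.49, 139.97], [-82, 262], [0, 151.66], [-163.58, 163.58]. Speed limits (degrees/s): [159.86, 159.86, 180, 180, 180, 180].

## Interface

Orientations are given as a 3x3 rotation matrix whose columns are the frame's x, y, z axes.
In Python, from rig import * gives the robot as it stands.
- The arm moves only by the tool play_rows, never from a script. Its argument "commands" is a list of rows, each a list of 2 entries, a list of its own where there are three numbers: the shift along the world's x, y, z in m, then the turn, a rotation vector about the world's x, y, z in rad. A call has 1 to 10 rows; each row is the pose to reach, as a shift and turn from the pose commanded when the call began; what a row does not reach only later rows make up. A row lasts 1/8 s, in which the tool goes at most 62.5 mm and 10.7 degrees, less where a joint would pass 70% of its speed; a pose out of reach is approached as far as the arm can. A call with a gripper value outside its range is refused whole. "gripper" is the finger opening in m, from 0 to 0.087, set as the call begins (left out, the last holds). The fingers move at their own pace and stop on an object; the grip force is fixed at half the most. Time passes only in rows, so rows that repeat a pose let the fingers close. It gives the time, the measured TCP pose, the force and the opening at its end, in the units of the state.
- read_state(): the state, without advancing time (a new reading comes with each control period).
- capture(name): name is "side" or "top" or "wrist"; returns a dict with "frame" (384x512x3 uint8, red, green, blue), "depth" (384x512 float32, m along the optical axis (not along the pixel's ray), 0 where there is no reading), "mtx" (3x3 intrinsics, pixels), "dist_coeffs" ([k1, k2, p1, p2, k3] as OpenCV has them; the pictures are not rectified), "cam_to_world" (4x4, takes a point from camera to world coordinates); the wrist camera has in their place "hand_eye" (4x4, takes a point from camera to tool coordinates, whose origin is the TCP and whose axes are the tool frame's). Camera axes: x right, y down, z forward; pixel columns grow to the right and rows downward; lengths in m; the calibration is good to about 2 mm. A picture is of the moment at which its call begins: read the wrist's pose just before it.
- hand_in(): hands the job in, once; it reports no verdict.
The state is a dict: "time_s": time; "joint_positions": joint angles; "qvel": joint speeds; "tau": joint torques, N m; "position": TCP position; "tcp_rot": TCP orientation; "force": force on the tool from outside, world axes, zero at the start; "moment": the same for the moment, N m; "opening": opening from 0.0 (shut) to 1.0 (fully open).
Only numpy, scipy, OpenCV 4.12 (cv2) and the standard library are available. Lean on these libraries where they do the work, as an engineer would, in place of code of your own. Each camera call takes 0.05 s, during which the arm holds its last target. There are 200 camera calls.

## Working session

There is one attempt and no reset: what is moved stays moved. The work goes in short steps, Python scripts to look and compute and a tool call to move; the robot and the scene stay as the last step left them, time stands still between calls to the robot, and variables do not carry over. Pictures are saved under pics/ and viewed, about 8 in all and at most 12, crops included, and the job is handed in when it is done.

Besides the shell and the picture viewer there is one more tool, called after "Emit:" in YAML: its name, and indented under it one key for each argument. play_rows: Moves the arm, as the interface text tells. Its arguments: {"type":"object","properties":{"commands":{"type":"array"},"gripper":{"type":"number"}},"required":["commands"]}

```bash
mkdir -p pics
cat > h.py <<'E'
from rig import *
import numpy as np, cv2, pickle
def shot(n,save):
    s=read_state(); c=capture(n); c['s']=s
    cv2.imwrite(f'pics/{save}.png',c['frame'][:,:,::-1]); pickle.dump(c,open(f'pics/{save}.pkl','wb')); return c
def T(c):
    if 'cam_to_world' in c: return np.array(c['cam_to_world'])
    M=np.eye(4); M[:3,:3]=np.array(c['s']['tcp_rot']); M[:3,3]=c['s']['position']; return M@np.array(c['hand_eye'])
def cloud(c):
    h,w=c['depth'].shape; u,v=np.meshgrid(np.arange(w),np.arange(h))
    p=cv2.undistortPoints(np.stack([u,v],-1).reshape(-1,1,2).astype(np.float64),np.array(c['mtx']),np.array(c['dist_coeffs'])).reshape(h,w,2)
    d=c['depth'][...,None].astype(float); P=np.concatenate([p*d,d],-1); M=T(c)
    W=P@M[:3,:3].T+M[:3,3]; W[c['depth']==0]=np.nan; return W
def load(n): return pickle.load(open(f'pics/{n}.pkl','rb'))
E
python3 - <<'E'
from h import *
s=read_state(); print(s)
for n in ('side','top','wrist'):
    c=shot(n,n+'0'); print(n,T(c).round(3).tolist(), np.array(c['mtx']).round(1).tolist())
a=[cv2.imread(f'pics/{n}0.png') for n in('side','top')]
cv2.imwrite('pics/st.png',cv2.resize(np.vstack(a),None,fx=.78,fy=.78))
E
```

```text
{'time_s': 0.0, 'joint_positions': array([ 5.81833275e+01,  3.02775097e+01,  8.21571713e+01,  1.85506564e-05,
        6.76886461e+01, -1.02264895e+01]), 'qvel': array([-0.03447059, -0.01911441, -0.14564321,  0.02826224, -0.01316335,
       -0.01861378]), 'tau': array([-6.60623136e-04, -4.40035808e+01, -1.76593459e+01,  6.32800232e-02,
        5.82645438e-02, -1.94541612e-04]), 'position': array([0.22957638, 0.58057355, 0.24658283]), 'tcp_rot': array([[ 3.67964153e-01, -1.13503839e-03, -9.29839284e-01],
       [ 9.29837564e-01, -1.82887248e-03,  3.67965705e-01],
       [-2.11821268e-03, -9.99997683e-01,  3.82441814e-04]]), 'force': array([ 0.27906703,  0.32354723, -0.5393501 ]), 'moment': array([ 0.01803146, -0.02376377, -0.00623666]), 'opening': 0.9994694671114884}
side [[0.272, -0.706, 0.654, 0.018], [-0.962, -0.194, 0.191, -0.175], [-0.008, -0.681, -0.732, 0.719], [0.0, 0.0, 0.0, 1.0]] [[356.6, 0.0, 258.3], [0.0, 356.6, 191.9], [0.0, 0.0, 1.0]]
top [[-0.083, -0.974, 0.21, 0.404], [-0.997, 0.081, -0.015, 0.004], [-0.003, -0.21, -0.978, 0.915], [0.0, 0.0, 0.0, 1.0]] [[355.3, 0.0, 255.5], [0.0, 355.3, 186.3], [0.0, 0.0, 1.0]]
wrist [[0.368, 0.887, 0.278, 0.154], [0.93, -0.35, -0.113, 0.611], [-0.003, 0.3, -0.954, 0.383], [0.0, 0.0, 0.0, 1.0]] [[314.9, 0.0, 262.2], [0.0, 314.9, 196.6], [0.0, 0.0, 1.0]]
```

View pics/top0.png

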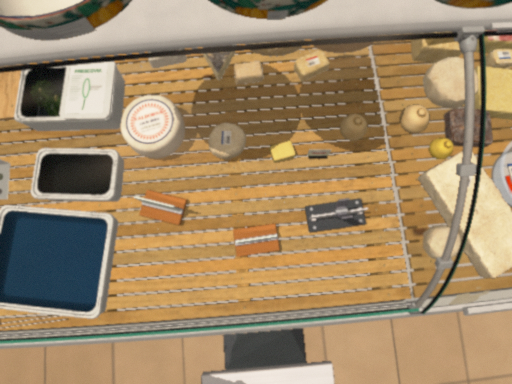

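View pics/side0.png

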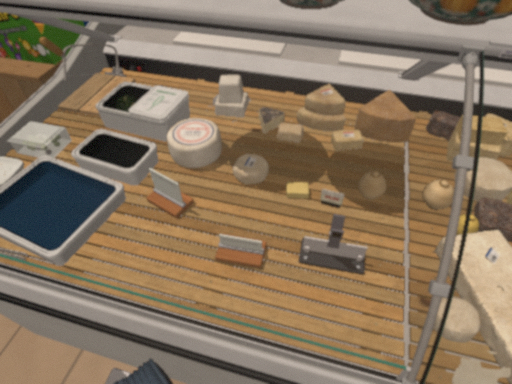

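The top view shows the rail at about (337,214) with the clip at (348,210), and two stands at (257,240) and (162,207). In the side view the left stand (168,185) carries the taller card. Next I measure them.

Run:
```python
from h import *
cs={n:(load(n+'0'),cloud(load(n+'0'))) for n in('top','side')}
for n,(c,W) in cs.items():
    f=c['depth']; print(n,(f>0).mean())
    # rough boxes
    B={'top':{'clip':(300,195,375,235),'mid':(228,222,285,260),'left':(130,185,195,228)},
       'side':{'clip':(295,212,372,275),'mid':(210,230,270,270),'left':(142,165,198,218)}}[n]
    for k,(a,b,d,e) in B.items():
        P=W[b:e,a:d].reshape(-1,3); 
        for lo,hi in((.008,.022),(.03,.055),(.055,.075),(.075,.09),(.09,.11),(.11,.15)):
            Q=P[(P[:,2]>lo)&(P[:,2]<hi)]
            if len(Q)>5:
                r=cv2.minAreaRect((Q[:,:2]*1000).astype(np.float32))
                print(n,k,(lo,hi),len(Q),'mean',Q.mean(0).round(4),'maxz',Q[:,2].max().round(4),'rect',np.round(r[0],1),np.round(r[1],1),round(r[2],1))
# obstacles: heights map in top
P=cs['top'][1].reshape(-1,3); 
Q=P[(P[:,2]>.13)&(abs(P[:,1])<.7)&(P[:,0]>.1)&(P[:,0]<.9)]
H,xe,ye=np.histogram2d(Q[:,0],Q[:,1],bins=[np.arange(.1,.95,.1),np.arange(-.7,.75,.1)])
print(H.astype(int))
im=[cv2.resize(cs['top'][0]['frame'][180:265,120:380],None,fx=3,fy=3,interpolation=2),cv2.resize(cs['side'][0]['frame'][160:280,120:380],None,fx=3,fy=3,interpolation=2)]
cv2.imwrite('pics/crop.png',np.vstack(im)[:,:,::-1])
```

```text
top 0.9959716796875
top clip (0.008, 0.022) 1090 mean [ 0.5021 -0.2023  0.011 ] maxz 0.0215 rect [ 505.4 -206.7] [ 69.6 148.7] 2.8
top clip (0.03, 0.055) 54 mean [ 0.5034 -0.197   0.0424] maxz 0.0546 rect [ 503.4 -206.5] [ 12.4 137.8] 1.7
top clip (0.055, 0.075) 91 mean [ 0.5055 -0.2031  0.0593] maxz 0.0709 rect [ 507.2 -207.2] [ 16.7 136.5] 7.9
top clip (0.075, 0.09) 29 mean [ 0.5056 -0.2012  0.0874] maxz 0.09 rect [ 507.5 -203.5] [18.2 26.7] 13.8
top clip (0.09, 0.11) 115 mean [ 0.507  -0.2029  0.0962] maxz 0.1097 rect [ 506.2 -203.6] [29.  27.8] 10.2
top clip (0.11, 0.15) 98 mean [ 0.5085 -0.2033  0.1228] maxz 0.1316 rect [ 505.6 -203.8] [45.1 25.5] 4.3
top mid (0.008, 0.022) 1003 mean [0.4591 0.001  0.0169] maxz 0.0219 rect [459.9   0.9] [ 70.2 110.2] 3.8
top mid (0.03, 0.055) 26 mean [0.458  0.0005 0.0427] maxz 0.0535 rect [458.    0.7] [ 0.3 94.6] 3.9
top mid (0.055, 0.075) 74 mean [4.599e-01 3.000e-04 5.880e-02] maxz 0.0637 rect [459.9   0.5] [ 4.1 96.9] 3.9
top left (0.008, 0.022) 900 mean [0.5604 0.2311 0.0169] maxz 0.022 rect [562.2 232.7] [108.3  70.5] 71.2
top left (0.03,
[... 1799 characters left out ...]
3  3.1] 72.1
side left (0.09, 0.11) 106 mean [0.5617 0.2302 0.0968] maxz 0.1016 rect [562.9 231.1] [99.3  5.8] 72.3
[[   0    0    0    0    0    0    0    0    0    0    0    0    0    0]
 [   0    0    0    0    0    0    0    0    0    0    0    0    0    0]
 [   0    0    0  601    0    0    0    0    0    0    0    0    0    0]
 [   0    0    0  876    0    2    0    0    0    0    0    0    0    0]
 [   0    0    0 1101    0    0    0    0    0    0    0    0    0    0]
 [   0    0    0  997    0    0    0    0    0    0    0    0    0    0]
 [   0    0  763 2798 2483 2576 3151 3057 3868 3904 2055    1    0    0]
 [   0    0    0    0    0    0    0  300  573  320  408    0    0    0]]
```

View pics/crop.png

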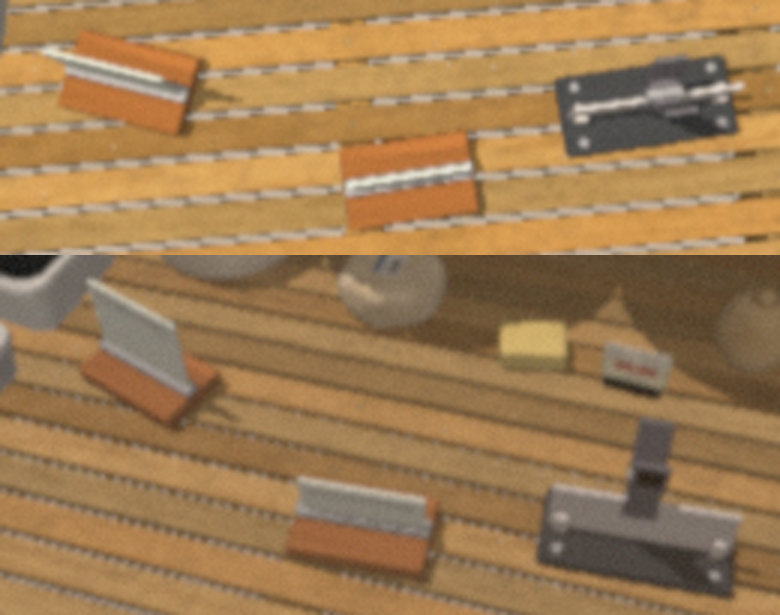

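View pics/wrist0.png

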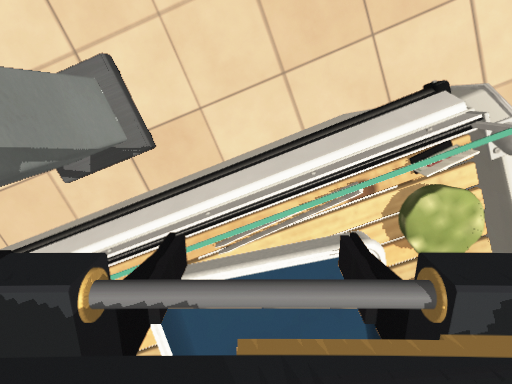

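The crop confirms it: the left stand is tall and turned about -18°, the clip is on the right part of the rail, and the low card sits between them. The wrist view shows only the blue tray and the front rail. One quick obstacle check on tall structures before I move.

Run:
```python
from h import *
P=np.vstack([cloud(load(n+'0')).reshape(-1,3) for n in('top','side')]); P=P[np.isfinite(P[:,0])]
for x0 in np.arange(.1,1.0,.1):
    r=[]
    for y0 in np.arange(-.6,.7,.1):
        Q=P[(abs(P[:,0]-x0-.05)<.05)&(abs(P[:,1]-y0-.05)<.05)]
        z=Q[:,2]; r.append(f'{np.percentile(z,98)*100:4.0f}' if len(z) else '  --')
    print(round(x0,1),*r)
Q=P[(P[:,2]>.13)&(P[:,0]<.75)&(P[:,1]<-.2)]
print('strut min|y|',Q[:,1].max(),Q[Q[:,1].argmax()])
Q=P[(P[:,2]>.2)&(P[:,2]<1)&(P[:,1]>-.3)&(P[:,1]<.6)]; print('wall minx',Q[:,0].min(),Q[Q[:,0].argmin()])
W=cloud(load('top0'));b=W[180:265,120:380].reshape(-1,3)
Q=b[(b[:,2]>.118)]; print(np.median(Q,0),Q.min(0),Q.max(0))
```

```text
0.1   --   --   --   --    0   32    0    0   --   --   --   --  -84
0.2   11   11   10    8    8    8    8    8    8    8    8    8    2
0.3    6    5   22    0    0    0    0    0    0    5    5    5    5
0.4    6    5   31   11    7    6    6    0    0    5    2    2    5
0.5    6    6   36   12   11    0    0    8   10    6    6    5    5
0.6    7    6   40    4    4    2    4    0    6    6    6    6    6
0.7    6   48   51   48   44   54   52   54   55   48   43   42   41
0.8    6   44   44   44   44    3   44   44   46   48   10    9   26
0.9   12    7   29    9    8    8    4   10   11   10   10    9    3
strut min|y| -0.20013590799621514 [ 0.74742961 -0.20013591  0.41318148]
wall minx 0.07865842920052227 [0.07865843 0.00405033 0.30667824]
[ 0.52184115 -0.20362935  0.12675135] [ 0.48323341 -0.21770479  0.11847854] [ 0.52885848 -0.19076184  0.13158245]
```

Emit:
play_rows:
  commands:
    - [[0.03,-0.05,0.02],[0,0,-0.12]]
    - [[0.06,-0.1,0.03],[0,0,-0.24]]
    - [[0.09,-0.15,0.03],[0,0,-0.36]]
    - [[0.12,-0.2,0.03],[0,0,-0.48]]
    - [[0.15,-0.25,0.03],[0,0,-0.6]]
    - [[0.18,-0.3,0.03],[0,0,-0.72]]
    - [[0.21,-0.35,0.03],[0,0,-0.84]]
    - [[0.23,-0.4,0.03],[0,0,-0.96]]
    - [[0.25,-0.45,0.03],[0,0,-1.08]]
    - [[0.25,-0.5,0.03],[0,0,-1.14]]
  gripper: 0.087

```text
time_s: 1.4
position: [0.4815, 0.0791, 0.2775]
tcp_rot: [[0.999, 0.002, -0.051], [0.051, -0.0, 0.999], [0.002, -1.0, -0.0]]
force: [-0.6, -0.2, 0.1]
opening: 1.0
```

Emit:
play_rows:
  commands:
    - [[0.01,-0.06,0],[0,0,0]]
    - [[0.015,-0.12,0],[0,0,0]]
    - [[0.02,-0.18,-0.01],[0,0,0]]
    - [[0.023,-0.23,-0.03],[0,0,0]]
    - [[0.026,-0.286,-0.058],[0,0,0]]
    - [[0.026,-0.286,-0.058],[0,0,0]]
    - [[0.026,-0.286,-0.058],[0,0,0]]
    - [[0.026,-0.286,-0.058],[0,0,0]]

```text
time_s: 2.4
position: [0.506, -0.2035, 0.2201]
tcp_rot: [[0.998, 0.0, -0.056], [0.056, 0.0, 0.998], [0.0, -1.0, -0.0]]
force: [0.7, -0.4, 0.8]
opening: 0.998
```

Run:
```python
from h import *
c=shot('wrist','w1'); print({k:np.round(c['s'][k],4).tolist() for k in('time_s','position','tcp_rot','joint_positions','force')})
W=cloud(c); P=W.reshape(-1,3)
for lo,hi in((.056,.064),(.118,.135),(.127,.135),(.095,.11)):
    m=(P[:,2]>lo)&(P[:,2]<hi)&(P[:,0]>.47)&(P[:,0]<.54)&(P[:,1]<-.13)&(P[:,1]>-.29); Q=P[m]
    if len(Q)>9:
        r=cv2.minAreaRect((Q[:,:2]*1000).astype(np.float32)); v,u=np.where(m.reshape(384,512)); print(lo,len(Q),Q.mean(0).round(4),Q.min(0).round(4),Q.max(0).round(4),r, u.mean(),v.mean())
```

```text
{'time_s': 2.4, 'position': [0.506, -0.2035, 0.2201], 'tcp_rot': [[0.9985, 0.0004, -0.0556], [0.0556, 0.0, 0.9985], [0.0004, -1.0, -0.0]], 'joint_positions': [-33.6592, 26.1358, 95.2712, 0.0162, 58.5737, -36.8563], 'force': [0.6696, -0.3673, 0.791]}
0.056 468 [ 0.5086 -0.2012  0.0597] [ 0.5    -0.2778  0.0569] [ 0.5154 -0.1389  0.0639] ((507.5298767089844, -208.32659912109375), (138.81552124023438, 15.478642463684082), 89.37220001220703) 263.47008547008545 181.97008547008548
0.118 640 [ 0.5084 -0.2032  0.126 ] [ 0.4861 -0.2183  0.1181] [ 0.5315 -0.1903  0.1307] ((508.4882507324219, -204.41641235351562), (44.73722457885742, 26.162189483642578), 3.3270206451416016) 263.425 208.5625
0.127 363 [ 0.5088 -0.2041  0.1285] [ 0.4861 -0.2183  0.127 ] [ 0.5315 -0.1904  0.1307] ((508.5154724121094, -204.51966857910156), (44.58218002319336, 25.589567184448242), 3.6186089515686035) 263.93939393939394 210.69146005509643
0.095 332 [ 0.5086 -0.2024  0.1028] [ 0.4919 -0.2173  0.095 ] [ 0.5238 -0.1905  0.1099] ((508.5746154785156, -204.12322998046875), (32.036895751953125, 25.587383270263672), 3.386608123779297) 263.6686746987952 198.38855421686748
```

View pics/w1.png

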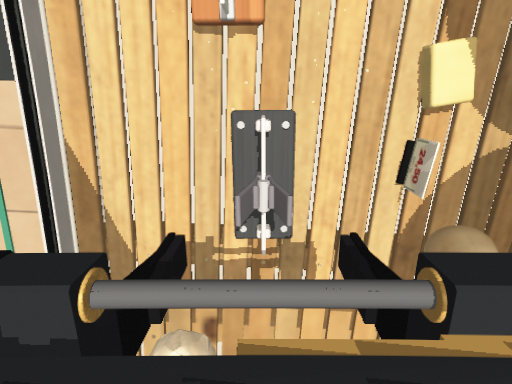

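Wrist view: the clip stands at about (264,200), centred between the fingers and aligned with them. The butter and tag are off to the right, clear of the fingers. Descending.

Emit:
play_rows:
  commands:
    - [[0.001,-0.001,-0.03],[0,0,0.004]]
    - [[0.001,-0.001,-0.06],[0,0,0.004]]
    - [[0.001,-0.001,-0.085],[0,0,0.004]]
    - [[0.001,-0.001,-0.102],[0,0,0.004]]
    - [[0.001,-0.001,-0.102],[0,0,0.004]]
    - [[0.001,-0.001,-0.102],[0,0,0.004]]

```text
time_s: 3.2
position: [0.5076, -0.2055, 0.1186]
tcp_rot: [[0.998, 0.001, -0.059], [0.059, -0.001, 0.998], [0.001, -1.0, -0.001]]
force: [0.2, -0.2, 0.1]
opening: 0.998
```

Emit:
play_rows:
  commands:
    - [[0,0,0],[0,0,0]]
    - [[0,0,0],[0,0,0]]
    - [[0,0,0],[0,0,0]]
    - [[0,0,0],[0,0,0]]
    - [[0,0,0],[0,0,0]]
    - [[0,0,0],[0,0,0]]
    - [[0,0,0],[0,0,0]]
    - [[0,0,0],[0,0,0]]
  gripper: 0.0

```text
time_s: 4.2
position: [0.5069, -0.2058, 0.1175]
tcp_rot: [[0.998, -0.0, -0.058], [0.058, 0.0, 0.998], [-0.0, -1.0, 0.0]]
force: [0.3, -0.1, -0.4]
opening: 0.272
```

The opening is 23.7 mm, so the clip is fully squeezed. Lift.

Emit:
play_rows:
  commands:
    - [[0,0,0.01],[0,0,0]]
    - [[0,0,0.02],[0,0,0]]
    - [[0,0,0.035],[0,0,0]]
    - [[0,0,0.06],[0,0,0]]
    - [[0,0,0.09],[0,0,0]]
    - [[0,0,0.13],[0,0,0]]
    - [[0,0,0.15],[0,0,0]]
    - [[0,0,0.15],[0,0,0]]
    - [[0,0,0.15],[0,0,0]]

```text
time_s: 5.32
position: [0.5063, -0.2054, 0.2671]
tcp_rot: [[0.998, -0.001, -0.058], [0.058, 0.001, 0.998], [-0.001, -1.0, 0.001]]
force: [0.2, 1.4, -1.4]
opening: 0.269
```

Run:
```python
from h import *
c=shot('side','s2'); a=c['frame']; w=shot('wrist','w2')['frame']
s=c['s'];print(np.round(s['position'],4),s['opening'],np.round(s['force'],2))
M=np.linalg.inv(T(c)); p=M@np.r_[s['position'],1]; 
uv=cv2.projectPoints(p[None,:3],np.zeros(3),np.zeros(3),np.array(c['mtx']),np.array(c['dist_coeffs']))[0].ravel(); print(uv)
u,v=uv.astype(int); k=a[max(v-60,0):v+90,max(u-75,0):u+75]
cv2.imwrite('pics/v2.png',np.hstack([cv2.resize(k,(400,400),interpolation=2),cv2.resize(w[100:,140:390],(400,400))])[:,:,::-1])
```

```text
[ 0.5063 -0.2054  0.2671] 0.26859852623554936 [ 0.21  1.35 -1.42]
[350.02912054 174.55802385]
```

View pics/v2.png

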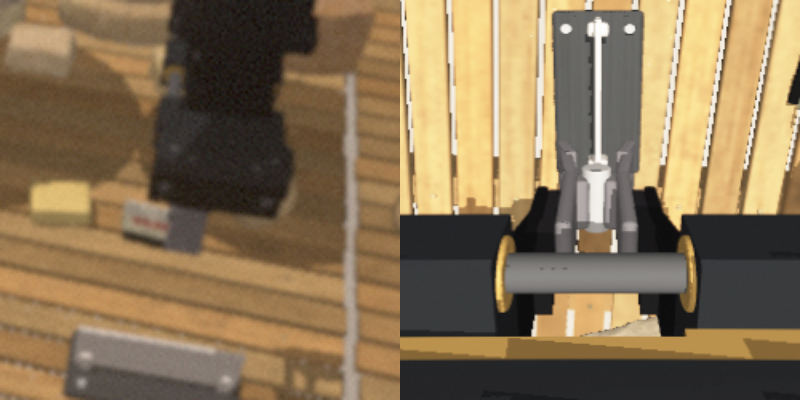

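The wrist view shows the clip held between the fingers with both jaws gaping evenly; the rail is empty. I measure the jaw tips in the tool frame.

Run:
```python
from h import *
c=load('w2'); W=cloud(c); s=c['s']; L=(W-s['position'])@np.array(s['tcp_rot'])
Lf=L[100:,140:390].reshape(-1,3)
m=(Lf[:,1]>.02)&(Lf[:,1]<.095)&(abs(Lf[:,0])<.03)&(abs(Lf[:,2])<.03); Q=Lf[m]
for y in np.arange(.02,.095,.005):
    q=Q[(Q[:,1]>=y)&(Q[:,1]<y+.005)]
    l=q[q[:,0]<0];r=q[q[:,0]>0]
    if len(l)>2 and len(r)>2: print(round(y,3),len(l),len(r),'L',l[:,0].min().round(4),l[:,0].max().round(4),'R',r[:,0].min().round(4),r[:,0].max().round(4),'z',q[:,2].min().round(4),q[:,2].max().round(4))
print('y max',np.sort(Q[:,1])[-15:].round(4))
# card, refit
for n in('top0','side0'):
    W=cloud(load(n)); P=W.reshape(-1,3); k=(P[:,2]>.06)&(P[:,2]<.11)&(abs(P[:,0]-.562)<.04)&(abs(P[:,1]-.231)<.065); P=P[k]
    r=cv2.minAreaRect((P[:,:2]*1000).astype(np.float32)); print(n,r,np.percentile(P[:,2],[90,97,99]).round(4))
    d=P[:,:2]-P[:,:2].mean(0); e=np.linalg.svd(d,full_matrices=False)[2][0]; print(np.degrees(np.arctan2(*e[::-1])))
    t=P[P[:,2]>.096]; print('top',cv2.minAreaRect((t[:,:2]*1000).astype(np.float32)),len(t),t.mean(0))
```

```text
0.02 109 112 L -0.0191 -0.0053 R 0.0076 0.0222 z -0.0089 0.0147
0.025 320 445 L -0.0182 -0.0004 R 0.0001 0.0192 z -0.0119 0.0157
0.03 133 300 L -0.0117 -0.0004 R 0.0001 0.0149 z -0.0126 0.0158
0.035 50 63 L -0.0118 -0.0005 R 0.0001 0.0149 z 0.0052 0.0155
0.04 26 22 L -0.011 -0.006 R 0.0098 0.0142 z 0.0116 0.0137
0.045 27 27 L -0.012 -0.0068 R 0.0106 0.0152 z 0.0078 0.0138
0.05 23 22 L -0.0123 -0.0078 R 0.0108 0.0155 z 0.0065 0.0135
0.055 60 67 L -0.0134 -0.0066 R 0.0098 0.0167 z 0.0031 0.0145
0.06 31 23 L -0.0136 -0.0073 R 0.01 0.0166 z 0.0018 0.0144
0.065 20 20 L -0.0139 -0.009 R 0.0121 0.0171 z 0.0107 0.0144
0.07 36 43 L -0.0153 -0.0105 R 0.0138 0.0186 z -0.0103 0.0146
y max [0.0727 0.0728 0.0728 0.0728 0.0728 0.073  0.0731 0.0731 0.0732 0.0733
 0.0734 0.0736 0.0738 0.0744 0.0745]
top0 ((562.2239990234375, 232.48301696777344), (97.77885437011719, 4.492862224578857), 71.48751831054688) [0.1003 0.1011 0.1012]
-108.63456368088478
top ((562.5440673828125, 232.90911865234375), (96.76704406738281, 4.162904262542725), 71.4985580444336) 73 [0.56228185 0.23238128 0.09906559]
side0 ((562.4461059570312, 230.58294677734375), (100.57389068603516, 6.141031742095947), 71.74954986572266) [0.0991 0.1004 0.101 ]
-108.32517113266053
top ((562.893798828125, 231.17318725585938), (99.16983795166016, 5.790689945220947), 72.3026123046875) 63 [0.56179629 0.22930796 0.09914741]
```

Tip and fingertip offsets agree, so the clip is centred in the fingers; the common +1.6 mm is wrist-camera bias. Carry it over the tall card.

Emit:
play_rows:
  commands:
    - [[0.003,0.025,0],[0,0,0]]
    - [[0.008,0.07,0],[0,0,-0.05]]
    - [[0.014,0.115,0],[0,0,-0.1]]
    - [[0.02,0.16,0],[0,0,-0.15]]
    - [[0.026,0.21,0],[0,0,-0.2]]
    - [[0.033,0.26,0],[0,0,-0.25]]
    - [[0.04,0.31,0],[0,0,-0.3]]
    - [[0.046,0.36,0],[0,0,-0.35]]
    - [[0.051,0.4,0],[0,0,-0.379]]
    - [[0.054,0.425,-0.01],[0,0,-0.379]]

```text
time_s: 6.68
position: [0.5609, 0.2213, 0.2568]
tcp_rot: [[0.949, -0.0, 0.314], [-0.314, 0.0, 0.949], [-0.0, -1.0, 0.0]]
force: [0.6, 0.1, -0.5]
opening: 0.269
```

Emit:
play_rows:
  commands:
    - [[0.0015,0.013,-0.015],[0,0,0]]
    - [[0.0015,0.013,-0.03],[0,0,0]]
    - [[0.0015,0.013,-0.04],[0,0,0]]
    - [[0.0015,0.013,-0.04],[0,0,0]]
    - [[0.0015,0.013,-0.04],[0,0,0]]
    - [[0.0015,0.013,-0.04],[0,0,0]]

```text
time_s: 7.42
position: [0.5629, 0.2318, 0.2183]
tcp_rot: [[0.949, 0.001, 0.316], [-0.316, 0.0, 0.949], [0.001, -1.0, 0.001]]
force: [-0.1, -0.1, -0.9]
opening: 0.272
```

```bash
cat > m.py <<'E'
from h import *
import sys
n=sys.argv[1]
for cam in('wrist','top','side'): shot(cam,n+cam[0])
c=load(n+'w'); s=c['s']; print(np.round(s['position'],4),np.round(s['tcp_rot'],3).tolist(),s['opening'],np.round(s['force'],2),s['time_s'])
W=cloud(c); L=((W-s['position'])@np.array(s['tcp_rot'])).reshape(-1,3); h=s['position'][2]
m=(L[:,1]>.068)&(L[:,1]<.0745)&(abs(L[:,0])<.03)&(abs(L[:,2])<.03)&(abs(L[:,0])>.007); q=L[m]
print('tips L',q[q[:,0]<0][:,0].max(),'R',q[q[:,0]>0][:,0].min(),len(q))
z=W.reshape(-1,3)[:,2]
for lo,hi in((.094,.108),(.05,.108)):
    k=(z>lo)&(z<hi)&(abs(L[:,0])<.02)&(L[:,2]<.08)&(L[:,2]>-.08)
    if abs(lo-.05)<.001: k&=(abs(L[:,0])<.006)
    q=L[k]
    if len(q)>9: print('card tool x/z',lo,len(q),cv2.minAreaRect((q[:,[0,2]]*1000).astype(np.float32)),'maxz',z[k].max())
for cam in 'ts':
    P=cloud(load(n+cam)).reshape(-1,3); P=P[(P[:,2]>.04)&(P[:,2]<.095)&(abs(P[:,0]-.562)<.04)&(abs(P[:,1]-.231)<.065)]
    if len(P)>9: print(cam,'card',cv2.minAreaRect((P[:,:2]*1000).astype(np.float32)),len(P))
cv2.imwrite(f'pics/{n}v.png',np.hstack([cv2.resize(c['frame'][100:,140:390],(400,455)),cv2.resize(load(n+'s')['frame'][60:230,100:250],(400,455),interpolation=2)])[:,:,::-1])
E
python3 m.py a
```

```text
[0.5629 0.2318 0.2183] [[0.949, 0.001, 0.316], [-0.316, 0.0, 0.949], [0.001, -1.0, 0.001]] 0.27242557603147194 [-0.07 -0.12 -0.94] 7.425
tips L -0.010394922149869038 R 0.013030224502342489 93
card tool x/z 0.094 333 ((2.0822529792785645, 18.733966827392578), (65.52568054199219, 3.3156118392944336), 89.9521484375) maxz 0.10113206673669023
card tool x/z 0.05 358 ((2.1125547885894775, 18.75662612915039), (3.5177717208862305, 65.56712341308594), 0.08343781530857086) maxz 0.10113206673669023
t card ((555.8029174804688, 218.97315979003906), (68.36524200439453, 3.3452584743499756), 74.0780029296875) 65
s card ((561.6160888671875, 231.72305297851562), (101.92047882080078, 4.404740810394287), 72.30180358886719) 369
```

View pics/av.png

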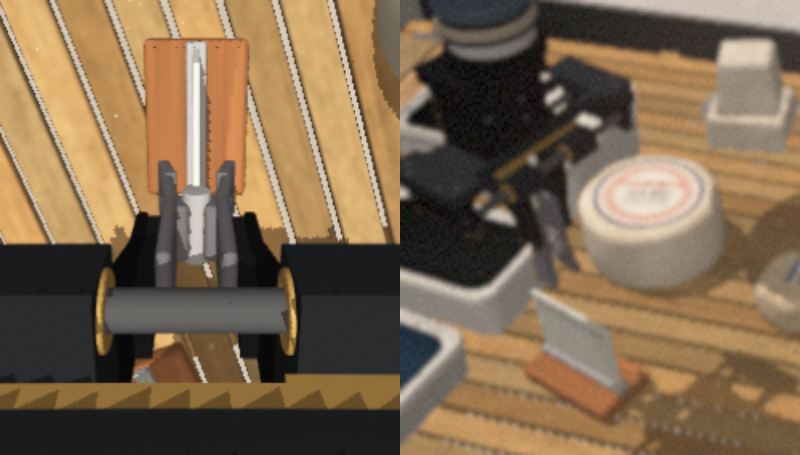

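The wrist view shows the card running down the middle between the open jaws, parallel to them, and the side view shows the clip above the card. The offset is about 0.5 mm. Lowering.

Emit:
play_rows:
  commands:
    - [[0.0005,0,-0.012],[0,0,0]]
    - [[0.0005,0,-0.024],[0,0,0]]
    - [[0.0005,0,-0.034],[0,0,0]]
    - [[0.0005,0,-0.042],[0,0,0]]
    - [[0.0005,0,-0.049],[0,0,0]]
    - [[0.0005,0,-0.055],[0,0,0]]
    - [[0.0005,0,-0.058],[0,0,0]]
    - [[0.0005,0,-0.058],[0,0,0]]
    - [[0.0005,0,-0.058],[0,0,0]]
    - [[0.0005,0,-0.058],[0,0,0]]

```text
time_s: 8.82
position: [0.5631, 0.2322, 0.1599]
tcp_rot: [[0.949, 0.001, 0.316], [-0.316, 0.0, 0.949], [0.001, -1.0, 0.0]]
force: [0.4, 0.2, -1.2]
opening: 0.272
```

```bash
python3 m.py b
```

```text
[0.5631 0.2322 0.1599] [[0.949, 0.001, 0.316], [-0.316, 0.0, 0.949], [0.001, -1.0, 0.0]] 0.27187412739322037 [ 0.42  0.25 -1.23] 8.825
tips L -0.01040680768080305 R 0.013007218112638224 93
card tool x/z 0.094 688 ((0.680870532989502, 5.516448974609375), (88.58615112304688, 31.1119327545166), 73.48637390136719) maxz 0.10798069920562298
card tool x/z 0.05 529 ((1.6318169832229614, 5.432842254638672), (91.7479248046875, 3.7677202224731445), 89.89631652832031) maxz 0.10119266728672371
t card ((559.2765502929688, 214.1505126953125), (30.081445693969727, 54.72205352783203), 3.20322847366333) 67
s card ((560.9713134765625, 231.67491149902344), (100.18028259277344, 32.31922149658203), 81.52726745605469) 336
```

View pics/bv.png

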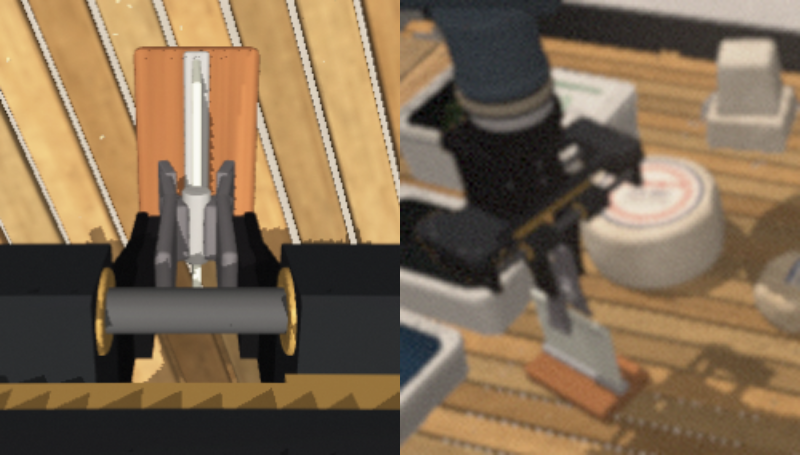

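The card stands midway between the jaws (0.3 mm off centre) with about 14 mm of overlap. The stand has not moved and there is no contact force, so I hand in.

```bash
python3 -c "
from rig import *
print(hand_in()); s=read_state(); print(s['position'],s['opening'],s['force'])"
```

```text
the job is handed in; nothing more can be done
None
the job is handed in; nothing more can be done
```

I squeezed the clip fully open on the rail, lifted it off and lowered it over the tall card. It is still held open and still there, and the job was handed in at about 9 s; no verdict is reported.

- **Grip:** the fingers closed to 23.7 mm, against 24 mm for fully squeezed.
- **Fit over the card:** the jaw tips are about 23 mm apart, with about 14 mm of the card's top edge between them. The card is within about 0.3 mm of the middle of the gap and near its own middle along the edge.
- **No contact seen:** the force on the tool was about 1 N with the clip's weight in hand. The last pictures show the tall card's stand where it was. I did not re-measure the low card, cheese, butter or tag, but the path stayed above them.

**Disagreements:** the wrist camera read about 1.6 mm to one side of the fixed cameras. I corrected by comparing clip and card within the wrist picture alone. The last fixed-camera fits of the card were spoiled by the gripper covering it, so that final check rests on the wrist view.

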